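Take a sample block out of the dry-block heater

TASK

Switch the dry-block heater off by pushing its red-tipped toggle fully over, away from the robot's side. Then take hold of the orange bar, lift that metal block straight up out of its tight well, and set it down gently and flat in the middle of the square cork pad. Keep the block level all the way, because it is full of samples, and leave the other block in its well and everything else on the bench undisturbed.

Things in the scene. Friction and masses are not known exactly. Their poses are not given: they have to be found in the camera images.
- heater: white dry-block heater fixed to the bench, 220 mm (its x) by 240 mm (its y), 90 mm tall; origin at the centre of its underside. Its low -x side with the blue control strip, display and toggle faces the robot more or less. Its top has two rectangular wells, 98 x 63 mm and 45 mm deep, long side along its x, centres at x = +30 mm and y = +45 / -45 mm
- well_left (a point): centre of the mouth of the heater's +y well, level with the heater's top (90 mm above the bench); axes as the heater's. Either well may hold the block with the orange bar
- well_right (a point): centre of the mouth of the heater's -y well; as well_left
- switch (a joint): the heater's toggle, a hinge about the heater's y axis: 0 = on, leaning 0.5 rad to the heater's -x (towards the robot); 1.0 = its stop, off, leaning 0.5 rad to +x. It stays where it is left. Pivot on the heater at x = -78 mm, y = 0, 96 mm above the bench. About 1.5 N at the ball moves it
- switch_tip (a point): centre of the red ball (24 mm across) at the end of the toggle, 55 mm from its pivot (10 mm steel stem); the ball is thus 144 to 151 mm above the bench
- block_center (a point): centre of the aluminium block to be taken out: 95 mm (its x) by 60 mm (its y) by 45 mm tall, 0.4 to 0.75 kg with its fittings, standing flush in a well with about 1.5 mm play on each side. Blue tube caps stand 6 mm above its top. Its z points up, the point is half-way up the block (22.5 mm above its underside)
- pull_bar (a point): centre of the orange bar of the pull handle on that block: 70 mm long (the block's x), 14 mm wide (y), 18 mm tall, on a 10 mm steel stem in the middle of the block; 71.5 mm above block_center, so 49 mm above the block's top face. The only part that can be gripped while the block is in the well
- other_block: the other aluminium block, 95 x 60 x 45 mm, no pull handle, white tube caps standing 6 mm proud, flush in the other well; origin at the centre of its underside. It stays
- pad: square cork pad fixed to the bench, 160 x 160 mm, 12 mm thick; origin at the centre of its underside
- jar: small amber jar with black lid, 54 mm across, 70 mm tall, standing beyond the cork pad; origin at the centre of its underside; not to be disturbed
- spatula: 160 mm flat spatula with a wooden handle, lying on the bench on the robot's side of the cork pad; origin at the underside, near the middle; not to be disturbed
- timer: white box timer, 75 mm wide, 60 mm tall, standing behind the heater; origin at the centre of its underside; not to be disturbed
- reagent: amber reagent bottle, 70 mm across, 150 mm tall, at one side; origin at the centre of its underside; not to be disturbed
- white_bottle: white plastic bottle, 60 mm across, 140 mm tall, at one side; origin at the centre of its underside; not to be disturbed
- beaker: open glass beaker, 80 mm across, 90 mm tall, back row; origin at the centre of its underside; not to be disturbed
- flask: green conical flask, 84 mm across, 110 mm tall, back row; origin at the centre of its underside; not to be disturbed

How it is judged:
On the way, in this order (a step that is already met when the one before it is completed fails the run):
1. the heater is switched off while the block is still in its well (value of joint switch above 0.8 rad and (distance between block_center and well_left below 0.035 m or distance between block_center and well_right below 0.035 m)), for 0.1 s.
2. the block is lifted straight up, clear of its well (((horizontal distance between block_center and well_left below 0.025 m and z of block_center in the frame of well_left above 0.03 m) or (horizontal distance between block_center and well_right below 0.025 m and z of block_center in the frame of well_right above 0.03 m)) and angle between block_center's own z axis and vertical below 0.2 rad), for 0.05 s.
At the end, for the whole second after the job is handed in: The toggle is at 0.8 rad or more (off); the block stands flat (within 0.08 rad) and at rest on the cork pad, its centre within 35 mm of the pad's centre; the other block is within 12 mm and every other loose thing within 30 mm of where it started; nothing is held (value of joint switch above 0.8 rad and horizontal distance between block_center and pad below 0.035 m and height (world z) of block_center between 0.03 and 0.04 m and angle between block_center's own z axis and vertical below 0.08 rad and linear speed of block below 0.02 m/s and distance of other_block from where it was at the start of the episode below 0.012 m and distance of each of jar, spatula, timer, reagent, white_bottle, beaker, flask from where it was at the start of the episode below 0.03 m); the robot touches nothing.
It fails at once if the block is tipped by more than 0.35 rad (angle between block_center's own z axis and vertical above 0.35 rad).
It fails at once if the block lands hard on the pad (over 60 N) (contact force between block and pad above 60 N).
It fails at once if the block is let go more than 12 mm above the pad (dropped) (contact force between the fingers and block below 0.05 N and height (world z) of block_center above 0.047 m and horizontal distance between block_center and pad below 0.12 m).
It fails at once if the other block is lifted or pushed out of place (12 mm) (distance of other_block from where it was at the start of the episode above 0.012 m).
It fails at once if another thing on the bench is disturbed (30 mm) (distance of any of jar, spatula, timer, reagent, white_bottle, beaker, flask from where it was at the start of the episode above 0.03 m).
It also fails if it takes over 56 s, if anything falls off the work surface, if the arm or the gripper's body presses on something with over 40 N, if the wrist force passes 120 N, or if a joint passes its speed limit or range.

ROBOT

A 7-joint arm with a two-finger parallel gripper is mounted at the origin on the work surface. World frame = base frame: x ahead of the robot, y to its left, z up, the work surface at z = 0. Lengths are in m, angles in rad, forces in N, time in s.
With the tool pointing down it reaches from about 0.425 to 0.95 m from the base axis. Payload 4.7 kg.
Tool frame: the origin (TCP) lies on the front face of the gripper's body, between the roots of the fingers; the fingertips stand 73 mm ahead of it and the grasp point (between the pads) lies 54 mm ahead of it (robot.hold_point_z is the distance from the TCP to the grasp point, in m); z points along the fingers, y is the line along which they close (so a half turn about z gives the same grasp; the last joint's range is limited). The gripper opens to 85 mm and grips with 20 to 120 N. Pads are 22 mm wide; open, the fingers measure 114 mm over their backs; the gripper's body (76 mm by 85 mm) begins 54 mm behind the grasp point. The pads swing forward as they close: fully open they stand 13 mm farther back than shut.
Start: joints at [-1.351, 0.469, -0.049, 1.532, 0.024, 1.141, -0.082], TCP at [0.166, 0.654, 0.304] pointing down, gripper open.
Joint ranges: [-2.59, 2.59], [-0.33, 1.99], [-1.39, 1.29], [0.1, 2.45], [-1.04, 4.18], [0.21, 1.99], [-2.66, 2.66]. Speed limits (rad/s): [2.57, 2.57, 3.14, 3.14, 3.14, 3.14, 3.14].

INTERFACE

Orientations are given as a unit quaternion [w, x, y, z].
In Python, from station import readout, cams, robot gives the robot as it stands. The module is installed in compiled form; this text tells all that it offers.
- The arm moves only by the tool arm_command, never from a script. Its argument "moves" is one flat list of numbers, 5 for each row, row after row: the closure, from 0 (fully open) to 1 (shut), then the shift along the tool's x, y, z in cm, then the turn about the tool's z in rad. A call has exactly 5 rows; each row is the pose to reach, as a shift and turn from the pose commanded when the call began, along the tool's axes at that moment; what a row does not reach only later rows make up. A row lasts 1/12 s, in which the tool goes at most 41.7 mm and 7.16 degrees, less where a joint would pass 70% of its speed; a pose out of reach is approached as far as the arm can. A call with a gripper value outside its range is refused whole. The fingers move at their own pace and stop on an object; "newtons" is the grip in N (left out, the last holds). Time passes only in rows, so rows that repeat a pose let the fingers close, or fill a call up. It gives the time, the measured TCP pose, the force, the opening and the grip force at its end, in the units of the state.
- readout.read_state(): the state, without advancing time (a new reading comes with each control period).
- cams.snapshot(name): name is "side" or "top" or "wrist"; returns the picture (480x640x3 uint8, red, green, blue); there is no depth.
- cams.camera_model(name): a dict with "K" (3x3 intrinsics, pixels), "rvec" (rotation vector, rad) and "tvec" (3), from world to camera coordinates, as OpenCV has them; the wrist camera has in their place "T_tool_cam" (4x4, takes a point from camera to tool coordinates, whose origin is the TCP and whose axes are the flange's). Camera axes: x right, y down, z forward; pixel columns grow to the right and rows downward; lengths in m; the calibration is good to about 2 mm. A picture is of the moment at which its call begins: read the wrist's pose just before it. camera_model takes no time and is no camera call.
- robot.close_job(): hands the job in; it is judged then, once.
The state is a dict: "t": time; "q": joint angles; "dq": joint speeds; "tau": joint torques, N m; "ee_pos": TCP position; "orientation": TCP orientation; "wrist_force": force on the tool from outside, world axes, zero at the start; "ft_torque": the same for the moment, N m; "grip_width": opening from 0.0 (shut) to 1.0 (fully open); "grasp_force": force on a finger pad.
Only numpy, scipy, OpenCV 4.12 (cv2) and the standard library are available. Lean on these libraries where they do the work, as an engineer would, in place of code of your own. Each camera call takes 0.05 s, during which the arm holds its last target. There are 200 camera calls.

## Working session

There is one attempt and no reset: what is moved stays moved. The work goes in short steps, Python scripts to look and compute and a tool call to move; the robot and the scene stay as the last step left them, time stands still between calls to the robot, and variables do not carry over. Pictures are saved under pics/ and viewed, at most 10 in all, crops included, and the job is handed in when it is done.

Besides the shell and the picture viewer there is one more tool, called after "Call:" as name(argument=value, ...) on one line, values as JSON. arm_command: Moves the arm, as the interface text tells. Its arguments: {"type":"object","properties":{"moves":{"type":"array","items":{"type":"number"}},"newtons":{"type":"number"}},"required":["moves"]}

```bash
mkdir -p pics
cat > h.py <<'E'
import numpy as np, cv2
from station import readout, cams, robot
from scipy.spatial.transform import Rotation as R
def ray(name,uv,st=None):
    m=cams.camera_model(name);K=np.array(m["K"])
    d=np.linalg.inv(K)@np.array([uv[0],uv[1],1.])
    if name=="wrist":
        T=np.array(m["T_tool_cam"]);q=st["orientation"];Rt=R.from_quat([q[1],q[2],q[3],q[0]]).as_matrix()
        return Rt@T[:3,3]+np.array(st["ee_pos"]), Rt@T[:3,:3]@d
    Rc=cv2.Rodrigues(np.array(m["rvec"],float))[0];t=np.array(m["tvec"],float).ravel()
    return -Rc.T@t, Rc.T@d
def onz(name,uv,z,st=None):
    o,d=ray(name,uv,st); return o+d*(z-o[2])/d[2]
def tri(rs):
    A=0;b=0
    for o,d in rs:
        d=d/np.linalg.norm(d);P=np.eye(3)-np.outer(d,d);A=A+P;b=b+P@o
    return np.linalg.solve(A,b)
def blobs(im,lo,hi,amin=30):
    hsv=cv2.cvtColor(im,cv2.COLOR_RGB2HSV);m=cv2.inRange(hsv,np.array(lo),np.array(hi))
    n,l,s,c=cv2.connectedComponentsWithStats(m)
    return [(s[i,4],c[i].round(1).tolist(),s[i,:4].tolist(),cv2.minAreaRect(np.argwhere(l==i)[:,::-1].astype(np.float32))) for i in np.argsort(-s[:,4]) if i and s[i,4]>=amin]
def snap(n,f):
    im=cams.snapshot(n);cv2.imwrite(f"pics/{f}.png",im[:,:,::-1]);return im
E
python3 - <<'E'
from h import *
s=readout.read_state();print(s)
for n in("top","side"):
    im=snap(n,n+"0");print(n,ray(n,(320,240)))
    print("red",[b[:3] for b in blobs(im,(0,150,80),(6,255,255))][:4]);print("or",[b for b in blobs(im,(8,170,120),(18,255,255))][:4])
E
```

```text
{'t': 0.0, 'q': array([-1.3508885 ,  0.46945257, -0.04859601,  1.53371621,  0.02409067,
        1.14100478, -0.08227812]), 'dq': array([-0.00066829, -0.00083836, -0.0004386 ,  0.00130931,  0.00290077,
       -0.00087732,  0.00017973]), 'tau': array([ 5.06281310e-05, -5.10313046e+01, -4.63024538e-02, -2.37712204e+01,
        1.07984093e-02,  7.58553680e-03, -5.03956599e-06]), 'ee_pos': array([0.16608884, 0.65377915, 0.30284435]), 'orientation': array([-9.12019342e-05,  1.24057884e-01,  9.92274481e-01, -9.93634073e-04]), 'wrist_force': array([-0.51365153,  0.59433382, -0.0280584 ]), 'ft_torque': array([-0.01655907, -0.08680765,  0.04039945]), 'grasp_force': 0.0, 'grip_width': 0.9985611579125343}
top (array([0.34610391, 0.01867022, 1.46611912]), array([ 0.18774241, -0.0168314 , -0.98213671]))
red [(np.int32(2978), [65.6, 216.6], [12, 194, 110, 44]), (np.int32(56), [375.8, 317.7], [372, 314, 8, 9])]
or [(np.int32(110687), [345.5, 284.3], [25, 81, 596, 399], ((322.5, 280.0), (398.0, 595.0), 90.0)), (np.int32(17660), [141.0, 439.2], [13, 381, 273, 99], ((150.40736389160156, 436.8546142578125), (270.5502014160156, 98.01714324951172), 3.141129970550537)), (np.int32(810), [633.5, 299.6], [623, 245, 17, 148], ((631.0, 318.5), (147.0, 16.0), 90.0)), (np.int32(269), [614.2, 198.5], [610, 168, 12, 54], ((612.2794799804688, 195.16441345214844), (53.93256378173828, 9.84427547454834), 79.87532806396484))]
side (array([0.15542981, 0.41262447, 0.85159076]), array([ 0.46391382, -0.43304502, -0.77283551]))
red [(np.int32(4317), [36.6, 412.6], [0, 357, 91, 119]), (np.int32(67), [430.9, 248.0], [427, 244, 9, 9])]
or [(np.int32(114), [406.6, 201.3], [396, 192, 22, 20], ((406.6860656738281, 201.2681884765625), (26.901683807373047, 4.194839000701904), 43.15238952636719))]
```

View pics/top0.png

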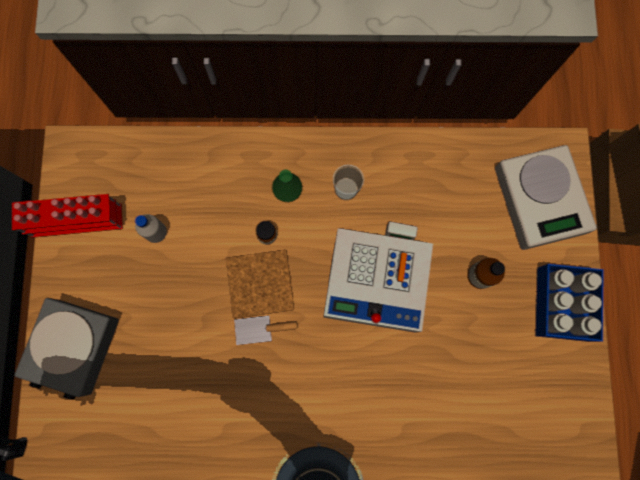

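View pics/side0.png

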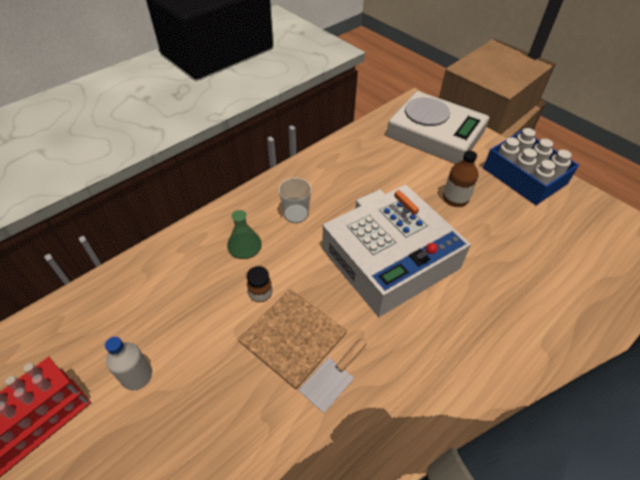

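Top view: heater centre near (380,280), red ball (376,318), orange bar near (403,266) in the right well, pad (260,284), jar (266,232) and spatula (265,328) beside the pad. Side view: ball (431,248), bar (407,201), pad (293,337).

Run:
```python
from h import *
t=cv2.imread("pics/top0.png")[:,:,::-1];s=cv2.imread("pics/side0.png")[:,:,::-1]
def sub(im,x0,y0,x1,y1,lo,hi,n=3):
    return [(b[0],[b[1][0]+x0,b[1][1]+y0],np.array(b[3][1]).round(1),np.array(cv2.boxPoints(b[3]))+[x0,y0]) for b in blobs(np.ascontiguousarray(im[y0:y1,x0:x1]),lo,hi)[:n]]
bt=sub(t,388,245,415,290,(5,170,120),(18,255,255),1)[0];bs=sub(s,385,180,430,225,(5,170,120),(18,255,255),1)[0]
print("bar",bt[:3],bs[:3]);P=tri([ray("top",bt[1]),ray("side",bs[1])]);print(P, onz("top",bt[1],.148),onz("side",bs[1],.148))
rt,rs=(375.8,317.7),(430.9,248.0)
print("ball",tri([ray("top",rt),ray("side",rs)]),onz("top",rt,.144),onz("side",rs,.144))
print("barends",[onz("top",p,.148)[:2].round(3) for p in bt[3]])
# heater blue strip & white top
for b in sub(t,310,215,450,345,(105,120,40),(125,255,255),2):
    print("blue",b[0],b[1],b[2],[onz("top",p,.09)[:2].round(3) for p in b[3]])
b=sub(t,310,215,450,345,(0,0,130),(179,40,255),2)[0]
print("white",b[1],b[2],[onz("top",p,.09)[:2].round(3) for p in b[3]])
# pad: quadrilateral by contrast in saturation/value
print("pad px",t[284,260],t[300,250],t[284,200])
c=[(226,257),(286,250),(294,310),(232,318)]
print("padc",[onz("top",p,.012)[:2].round(3) for p in c],np.mean([onz("top",p,.012)[:2] for p in c],0))
c=[(293,290),(347,333),(297,386),(239,340)]
print("padc side",[onz("side",p,.012)[:2].round(3) for p in c],np.mean([onz("side",p,.012)[:2] for p in c],0))
m=cams.camera_model("wrist");print(np.array(m["T_tool_cam"]).round(3),m["K"])
print(R.from_quat(np.roll(readout.read_state()["orientation"],-1)).as_matrix().round(3))
```

```text
bar (np.int32(151), [401.9, 266.8], array([ 5.3, 28.3])) (np.int32(114), [406.6, 201.3], array([26.9,  4.2]))
[ 0.53546671 -0.19832675  0.14312152] [ 0.53402868 -0.19793653  0.148     ] [ 0.5336015  -0.19373644  0.148     ]
ball [ 0.41567799 -0.1333018   0.1469955 ] [ 0.4144172  -0.13433704  0.144     ] [ 0.41820392 -0.13492698  0.144     ]
barends [array([ 0.501, -0.186]), array([ 0.568, -0.197]), array([ 0.567, -0.21 ]), array([ 0.5  , -0.199])]
blue 580 [399.1, 315.8] [39.1 16.8] [array([ 0.409, -0.148]), array([ 0.449, -0.156]), array([ 0.434, -0.25 ]), array([ 0.394, -0.242])]
blue 414 [351.4, 308.3] [42.6 16.9] [array([ 0.429, -0.024]), array([ 0.47 , -0.031]), array([ 0.453, -0.134]), array([ 0.412, -0.126])]
white [376.5, 273.9] [97.3 88.3] [array([ 0.424, -0.014]), array([ 0.64 , -0.051]), array([ 0.6 , -0.29]), array([ 0.385, -0.247])]
pad px [129  80  38] [122  78  37] [142  92  45]
padc [array([0.578, 0.24 ]), array([0.597, 0.083]), array([0.441, 0.061]), array([0.42 , 0.219])] [0.50885585 0.15066983]
padc side [array([0.594, 0.082]), array([0.44 , 0.066]), array([0.424, 0.215]), array([0.575, 0.24 ])] [0.50808322 0.15067731]
[[-0.    -0.945 -0.326  0.084]
 [ 1.    -0.     0.001  0.   ]
 [-0.001 -0.326  0.945 -0.069]
 [ 0.     0.     0.     1.   ]] [[356.51954491   0.         322.61669656]
 [  0.         356.51954491 244.45275125]
 [  0.           0.           1.        ]]
[[-0.969  0.246 -0.   ]
 [ 0.246  0.969 -0.002]
 [-0.    -0.002 -1.   ]]
```

Bar is in the right well at about (0.535,-0.198); ball (0.4155,-0.134,0.147); pad centre (0.508,0.151); heater yaw ≈ -0.168. Consistent with the given dimensions.

```bash
cat > plan.py <<'E'
from h import *
def plan(wps,start=None):
    # waypoint: x,y,z, world angle (deg) of tool y
    s=readout.read_state();M=R.from_quat(np.roll(s["orientation"],-1)).as_matrix()
    p=np.array(s["ee_pos"]);a=np.degrees(np.arctan2(M[1,1],M[0,1]))
    if start is not None: p=np.array(start[:3]);a=start[3]
    for w in wps:
        d=np.array(w[:3])-p;c,sn=np.cos(np.radians(a)),np.sin(np.radians(a))
        X=np.array([-sn,c,0]);Y=np.array([c,sn,0])
        print(w,"cm",(100*np.array([X@d,Y@d,-d[2]])).round(2),"turn",round(-np.radians(w[3]-a),3),"len",round(100*np.linalg.norm(d),1))
        p=np.array(w[:3]);a=w[3]
E
python3 -c "
from plan import *
plan([(.33,.56,.303,55),(.46,.41,.303,30),(.47,.22,.303,15),(.46,.03,.303,0),(.424,-.135,.303,-9.7)])"
```

```text
(0.33, 0.56, 0.303, 55) cm [-1.819e+01 -5.060e+00 -1.000e-02] turn 0.362 len 18.9
(0.46, 0.41, 0.303, 30) cm [-19.25  -4.83  -0.  ] turn 0.436 len 19.8
(0.47, 0.22, 0.303, 15) cm [-16.95  -8.63  -0.  ] turn 0.262 len 19.0
(0.46, 0.03, 0.303, 0) cm [-18.09  -5.88  -0.  ] turn 0.262 len 19.0
(0.424, -0.135, 0.303, -9.7) cm [-16.5  -3.6  -0. ] turn 0.169 len 16.9
```

Call:
arm_command(moves=[0.3,-3.6,-1,0,0.07,0.3,-7.3,-2,0,0.14,0.3,-10.9,-3,0,0.22,0.3,-14.6,-4,0,0.29,0.3,-18.2,-5,0,0.362])

```text
t: 0.52
ee_pos: [0.3317, 0.5596, 0.3035]
orientation: [0.0, 0.302, 0.953, -0.0]
wrist_force: [1.3, 0.3, -0.2]
grip_width: 0.7
grasp_force: 0.0
```

Call:
arm_command(moves=[0.3,-3.8,-1,0,0.09,0.3,-7.7,-2,0,0.18,0.3,-11.5,-2.9,0,0.26,0.3,-15.4,-3.9,0,0.35,0.3,-19.2,-4.8,0,0.436])

```text
t: 0.93
ee_pos: [0.4609, 0.4095, 0.3036]
orientation: [-0.0, 0.502, 0.865, -0.0]
wrist_force: [-1.1, 0.6, 0.7]
grip_width: 0.697
grasp_force: 0.0
```

Call:
arm_command(moves=[0.3,-3.4,-1.7,0,0.05,0.3,-6.8,-3.4,0,0.1,0.3,-10.2,-5.2,0,0.16,0.3,-13.6,-6.9,0,0.21,0.3,-17,-8.6,0,0.262])

```text
t: 1.35
ee_pos: [0.4702, 0.2193, 0.3035]
orientation: [-0.0, 0.61, 0.793, -0.0]
wrist_force: [0.3, 0.2, 0.2]
grip_width: 0.703
grasp_force: 0.0
```

Call:
arm_command(moves=[0.3,-3.6,-1.2,0,0.05,0.3,-7.2,-2.4,0,0.1,0.3,-10.9,-3.5,0,0.16,0.3,-14.5,-4.7,0,0.21,0.3,-18.1,-5.9,0,0.262])

```text
t: 1.77
ee_pos: [0.4598, 0.0294, 0.3037]
orientation: [-0.0, 0.708, 0.706, -0.0]
wrist_force: [0.6, 0.0, 0.4]
grip_width: 0.703
grasp_force: 0.0
```

Call:
arm_command(moves=[0.3,-3.3,-0.7,0,0.03,0.3,-6.6,-1.4,0,0.07,0.3,-9.9,-2.2,0,0.1,0.3,-16.5,-3.6,0,0.169,0.3,-16.5,-3.6,0,0.169])

```text
t: 2.18
ee_pos: [0.4228, -0.1373, 0.3039]
orientation: [0.0, 0.766, 0.643, -0.0]
wrist_force: [0.2, -0.3, 0.1]
grip_width: 0.701
grasp_force: 0.0
```

Run:
```python
from h import *
st=readout.read_state();im=snap("wrist","w1");print(st["ee_pos"])
for b in blobs(im,(0,170,60),(5,255,255))[:2]: print("red",b[:3],onz("wrist",b[1],.145,st))
for b in blobs(im,(6,170,100),(18,255,255))[:2]: print("or",b[:3],b[3],onz("wrist",b[1],.15,st))
```

```text
[ 0.42281168 -0.13733012  0.30390706]
red (np.int32(710), [310.5, 251.1], [295, 234, 33, 33]) [ 0.41498203 -0.13504116  0.145     ]
or (np.int32(1900), [492.5, 303.4], [445, 291, 97, 24]) ((492.96148681640625, 302.1138610839844), (22.944625854492188, 96.15145874023438), 89.23609924316406) [ 0.53393542 -0.19385924  0.15      ]
or (np.int32(1229), [472.2, 466.0], [449, 448, 52, 32]) ((474.5, 463.5), (31.0, 51.0), 90.0) [ 0.51385263 -0.3460659   0.15      ]
```

View pics/w1.png

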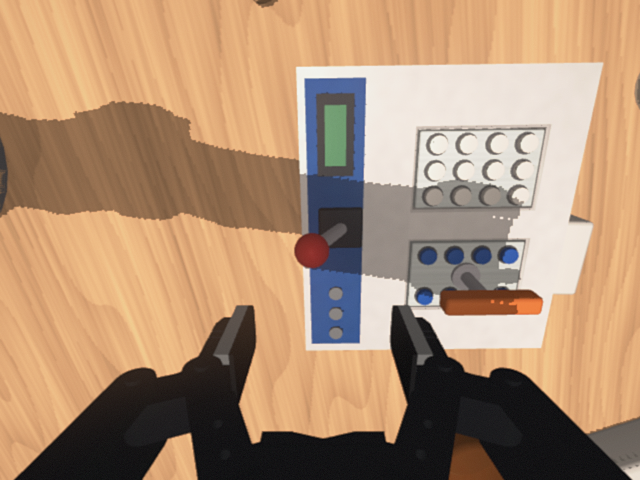

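The red ball is at pixel (310,251) between the fingers' columns, which matches the first estimate. The orange bar is at (492,303). I'll descend straight, then push along the tool's y.

Call:
arm_command(moves=[0.3,0,0,2.5,0,0.3,0,0,5,0,0.3,0,0,7.5,0,0.3,0,0,9.5,0,0.3,0,0,10.8,0])

```text
t: 2.65
ee_pos: [0.4234, -0.1332, 0.1938]
orientation: [-0.001, 0.764, 0.645, -0.001]
wrist_force: [0.7, 0.9, 0.5]
grip_width: 0.697
grasp_force: 0.0
```

Call:
arm_command(moves=[0.3,0,0.7,0,0,0.3,0,1.4,0,0,0.3,0,2.1,0,0,0.3,0,2.8,0,0,0.3,0,3.4,0,0])

```text
t: 3.07
ee_pos: [0.4596, -0.1397, 0.1968]
orientation: [0.001, 0.764, 0.645, 0.001]
wrist_force: [-1.5, 0.2, 2.0]
grip_width: 0.702
grasp_force: 1.0
```

Call:
arm_command(moves=[0.3,0,0.6,0,0,0.3,0,1.2,0,0,0.3,0,1.8,0,0,0.3,0,2.4,0,0,0.3,0,2.7,0,0])

```text
t: 3.48
ee_pos: [0.4814, -0.1435, 0.1947]
orientation: [-0.005, 0.764, 0.645, -0.003]
wrist_force: [-13.8, 2.6, 9.9]
grip_width: 0.701
grasp_force: 8.5
```

Run:
```python
from h import *
st=readout.read_state();im=snap("wrist","w2");print(st["ee_pos"],st["wrist_force"])
for b in blobs(im,(0,170,60),(5,255,255))[:2]: print("red",b[:3],onz("wrist",b[1],.145,st))
im=snap("side","s2");t=snap("top","t2")
for n,i in(("side",im),("top",t)): print(n,[(b[0],b[1],onz(n,b[1],.145)) for b in blobs(i,(0,150,80),(6,255,255))[:3]])
```

```text
[ 0.48139824 -0.14345616  0.1947173 ] [-13.75048246   2.61566389   9.9198343 ]
red (np.int32(2295), [276.6, 354.5], [249, 326, 59, 55]) [ 0.46259342 -0.14295812  0.145     ]
side [(np.int32(4305), [36.5, 412.7], array([0.61459908, 0.56876308, 0.145     ])), (np.int32(38), [413.5, 232.3], array([ 0.46764081, -0.13974195,  0.145     ]))]
top [(np.int32(3070), [66.2, 216.5], array([0.65425956, 0.60571333, 0.145     ]))]
```

Switch is at its stop: the ball moved about 50 mm and the push force is 14 N. Back off, rise, and turn to the bar.

Call:
arm_command(moves=[0.3,0,-0.6,0,0,0.3,0,-0.6,-2,0,0.3,0,-0.6,-5,0,0.3,0,-0.6,-8,0,0.3,0,-0.6,-10.5,0])

```text
t: 4.05
ee_pos: [0.4799, -0.1435, 0.3031]
orientation: [0.002, 0.764, 0.645, 0.001]
wrist_force: [0.2, 1.1, -0.4]
grip_width: 0.706
grasp_force: 0.0
```

Call:
arm_command(moves=[0.1,0,1,0,-0.1,0.1,0,2,0,-0.2,0.1,0,3,0,-0.3,0.1,0,4,0,-0.4,0.1,0,5,0,-0.5])

```text
t: 4.47
ee_pos: [0.5296, -0.1516, 0.3014]
orientation: [0.001, 0.579, 0.815, 0.001]
wrist_force: [-0.8, -0.1, 1.1]
grip_width: 0.9
grasp_force: 0.0
```

Call:
arm_command(moves=[0.1,0,0,0,-0.11,0.1,0,0,0,-0.22,0.1,0,0,0,-0.33,0.1,0,0,0,-0.44,0.1,0,0,0,-0.54])

```text
t: 4.88
ee_pos: [0.5291, -0.1516, 0.3012]
orientation: [0.001, 0.34, 0.94, 0.0]
wrist_force: [0.1, 0.0, -1.1]
grip_width: 0.898
grasp_force: 0.0
```

Call:
arm_command(moves=[0.1,0,0,0,-0.11,0.1,0,0,0,-0.22,0.1,0,0,0,-0.33,0.1,0,0,0,-0.44,0.1,0,0,0,-0.53])

```text
t: 5.3
ee_pos: [0.5291, -0.1516, 0.3013]
orientation: [0.001, 0.082, 0.997, -0.0]
wrist_force: [0.4, 0.1, -0.1]
grip_width: 0.899
grasp_force: 0.0
```

```bash
python3 -c "
from plan import *
st=readout.read_state();print(st['ee_pos'],st['orientation'],st['q'])
plan([(.534,-.198,.29,80.3)])"
```

```text
[ 0.52909555 -0.15162683  0.3012858 ] [ 1.48057696e-03  8.22985882e-02  9.96606615e-01 -7.77244500e-05] [-0.09119152  0.27178631  0.36002307  1.85414691 -0.11082448  1.03207119
  1.71943616]
(0.534, -0.198, 0.29, 80.3) cm [-1.24 -4.49  1.13] turn 0.005 len 4.8
```

Call:
arm_command(moves=[0.1,-0.4,-1.3,0.3,0,0.1,-0.8,-2.6,0.6,0,0.1,-1.2,-3.9,0.9,0,0.1,-1.2,-4.5,1.1,0.005,0.1,-1.2,-4.5,1.1,0.005])

```text
t: 5.72
ee_pos: [0.5322, -0.1996, 0.2897]
orientation: [0.0, 0.089, 0.996, -0.0]
wrist_force: [0.0, -0.1, -0.1]
grip_width: 0.9
grasp_force: 0.0
```

Run:
```python
from h import *
from plan import plan
st=readout.read_state();im=snap("wrist","w3");print(st["ee_pos"])
for b in blobs(im,(6,170,80),(18,255,255),400)[:3]:
    print("or",b[:3],b[3],[onz("wrist",p,.157,st)[:2].round(4) for p in cv2.boxPoints(b[3])])
print("ball",[(b[:3],onz("wrist",b[1],.144,st)) for b in blobs(im,(0,170,60),(5,255,255))[:1]])
```

```text
[ 0.53222067 -0.19958259  0.28966296]
or (np.int32(3306), [45.1, 279.1], [4, 244, 84, 75]) ((45.449581146240234, 281.3063049316406), (78.83831787109375, 73.12805938720703), 17.87869644165039) [array([ 0.5209, -0.4078]), array([ 0.4801, -0.3729]), array([ 0.5026, -0.335 ]), array([ 0.546 , -0.3681])]
or (np.int32(638), [324.8, 293.5], [315, 268, 19, 45]) ((324.0, 290.0), (44.0, 18.0), 90.0) [array([ 0.5324, -0.2043]), array([ 0.5343, -0.1934]), array([ 0.5644, -0.1986]), array([ 0.5623, -0.2099])]
ball [((np.int32(541), [399.0, 125.5], [382, 112, 36, 32]), array([ 0.4595708 , -0.14212736,  0.144     ]))]
```

View pics/w3.png

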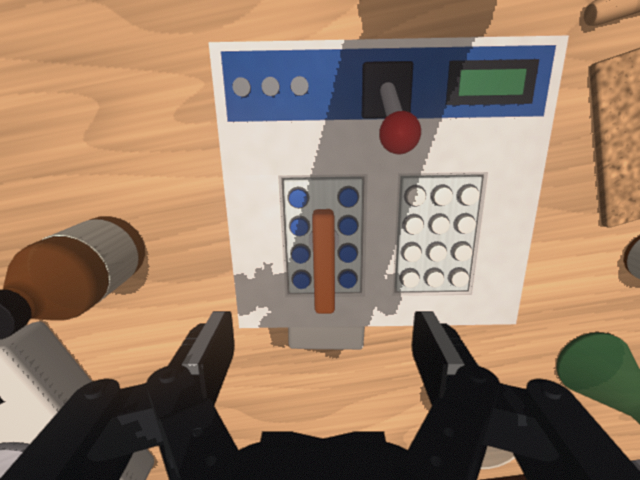

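The toggle leans away. The bar spans columns 313–335 and rows 209–313, centred between the fingers at column 323.5.

Run:
```python
from h import *
from plan import plan
st=readout.read_state()
for uv,z in (((323.5,209.5),.157),((324.5,308),.157),((324.5,313),.139)): print(uv,onz("wrist",uv,z,st).round(4))
c=(onz("wrist",(323.5,209.5),.157,st)+onz("wrist",(324.5,308),.157,st))/2
print(c); plan([(c[0],c[1],.290,80.3)])
```

```text
(323.5, 209.5) [ 0.4973 -0.1914  0.157 ]
(324.5, 308) [ 0.5608 -0.202   0.157 ]
(324.5, 313) [ 0.5746 -0.2043  0.139 ]
[ 0.52905603 -0.19667702  0.157     ]
(np.float64(0.5290560296633526), np.float64(-0.19667702319439315), 0.29, 80.3) cm [ 0.35  0.1  -0.02] turn -0.007 len 0.4
```

Call:
arm_command(moves=[0.1,0,0.1,2.2,0,0.1,0,0.1,4.4,0,0.1,0,0.1,6.6,0,0.1,0,0.1,8.6,0,0.1,0,0.1,9.6,0])

```text
t: 6.18
ee_pos: [0.5319, -0.1951, 0.1918]
orientation: [-0.001, 0.086, 0.996, 0.001]
wrist_force: [-0.5, -0.1, -1.5]
grip_width: 0.898
grasp_force: 0.0
```

Call:
arm_command(moves=[0.4,0,0,0,0,0.6,0,0,0,0,0.75,0,0,0,0,1,0,0,0,0,1,0,0,0,0], newtons=80)

```text
t: 6.6
ee_pos: [0.533, -0.1972, 0.1951]
orientation: [0.001, 0.087, 0.996, -0.0]
wrist_force: [-0.0, -2.6, 2.5]
grip_width: 0.187
grasp_force: 1.0
```

Call:
arm_command(moves=[1,0,0,0,0,1,0,0,0,0,1,0,0,0,0,1,0,0,0,0,1,0,0,0,0])

```text
t: 7.02
ee_pos: [0.5329, -0.1976, 0.1949]
orientation: [0.001, 0.088, 0.996, -0.0]
wrist_force: [-1.4, -2.2, 5.9]
grip_width: 0.145
grasp_force: 81.8
```

Firm grip. Lift slowly at first.

Call:
arm_command(moves=[1,0,0,-0.3,0,1,0,0,-0.7,0,1,0,0,-1.1,0,1,0,0,-1.5,0,1,0,0,-2,0])

```text
t: 7.43
ee_pos: [0.532, -0.1968, 0.2136]
orientation: [-0.001, 0.087, 0.996, -0.0]
wrist_force: [0.7, -2.7, -6.1]
grip_width: 0.151
grasp_force: 80.1
```

Call:
arm_command(moves=[1,0,0,-0.5,0,1,0,0,-1,0,1,0,0,-1.5,0,1,0,0,-2,0,1,0,0,-2.5,0])

```text
t: 7.85
ee_pos: [0.5322, -0.1967, 0.2394]
orientation: [-0.0, 0.087, 0.996, 0.0]
wrist_force: [-1.1, -1.8, -4.8]
grip_width: 0.15
grasp_force: 80.2
```

Call:
arm_command(moves=[1,0,0,-0.7,0,1,0,0,-1.4,0,1,0,0,-2.2,0,1,0,0,-3,0,1,0,0,-3.8,0])

```text
t: 8.27
ee_pos: [0.5325, -0.1967, 0.2779]
orientation: [0.0, 0.087, 0.996, 0.0]
wrist_force: [0.1, -1.0, -4.2]
grip_width: 0.144
grasp_force: 80.3
```

Call:
arm_command(moves=[1,0,0,-1,0,1,0,0,-2,0,1,0,0,-3,0,1,0,0,-4,0,1,0,0,-4.7,0])

```text
t: 8.68
ee_pos: [0.5327, -0.197, 0.3255]
orientation: [0.001, 0.087, 0.996, -0.0]
wrist_force: [0.7, -0.4, -4.2]
grip_width: 0.149
grasp_force: 80.3
```

Run:
```python
from h import *
from plan import plan
st=readout.read_state();print(st["ee_pos"],st["wrist_force"],st["ft_torque"],st["grasp_force"])
snap("side","s4")
plan([(.53,-.06,.325,80.1),(.515,.07,.325,80.1),(.508,.151,.325,80.1)])
```

```text
[ 0.53270522 -0.19702702  0.32549596] [ 0.70180034 -0.42972333 -4.22941383] [-0.05329168 -0.00595617  0.00634151] 80.30690431594849
(0.53, -0.06, 0.325, 80.1) cm [ 2.7  13.46  0.16] turn -0.002 len 13.7
(0.515, 0.07, 0.325, 80.1) cm [ 3.71 12.55 -0.  ] turn -0.0 len 13.1
(0.508, 0.151, 0.325, 80.1) cm [ 2.08  7.86 -0.  ] turn -0.0 len 8.1
```

View pics/s4.png

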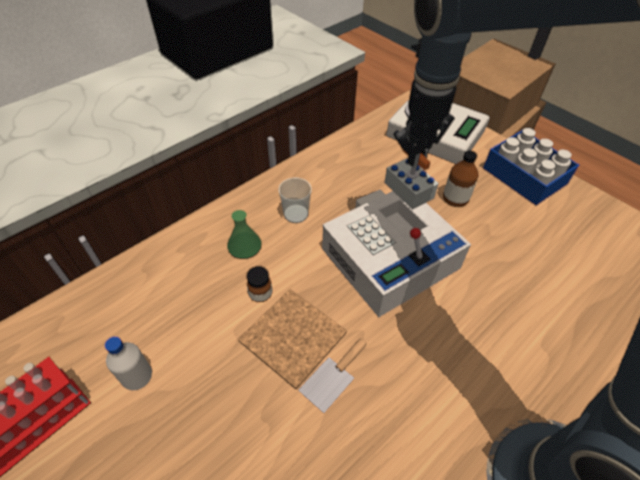

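The block (410,183) hangs level above its empty well, the other block is in place and the toggle is over. Carry it to the pad.

Call:
arm_command(moves=[1,0.2,1,0,0,1,0.5,3,0,0,1,1.1,5.5,0,0,1,1.6,8,0,0,1,2.2,10.5,0,0])

```text
t: 9.15
ee_pos: [0.5284, -0.0876, 0.3231]
orientation: [-0.001, 0.087, 0.996, 0.0]
wrist_force: [0.2, -0.4, -4.5]
grip_width: 0.147
grasp_force: 80.3
```

Call:
arm_command(moves=[1,0.6,2.6,0,0,1,1.2,5.2,0,0,1,1.9,7.8,0,0,1,2.5,10.4,0,0,1,3.2,13,0,0])

```text
t: 9.57
ee_pos: [0.5192, 0.0461, 0.3232]
orientation: [-0.001, 0.087, 0.996, 0.0]
wrist_force: [0.1, 0.4, -4.7]
grip_width: 0.147
grasp_force: 80.3
```

Call:
arm_command(moves=[1,0.6,2.6,0,0,1,1.3,5,0,0,1,2,7,0,0,1,2.4,8.5,0,0,1,2.6,9.2,0,0])

```text
t: 9.98
ee_pos: [0.5091, 0.1428, 0.3231]
orientation: [-0.001, 0.085, 0.996, 0.001]
wrist_force: [0.2, 0.7, -4.9]
grip_width: 0.144
grasp_force: 80.3
```

Run:
```python
from h import *
from plan import plan
st=readout.read_state();print(st["ee_pos"],st["wrist_force"],st["orientation"])
snap("wrist","w5");snap("top","t5")
plan([(.508,.151,.21,80.1)])
```

```text
[0.50910913 0.14278092 0.32309899] [ 0.16523105  0.74864231 -4.85100086] [-1.02695489e-03  8.49050389e-02  9.96388392e-01  5.02259060e-04]
(0.508, 0.151, 0.21, 80.1) cm [ 0.34  0.97 11.33] turn 0.001 len 11.4
```

View pics/w5.png

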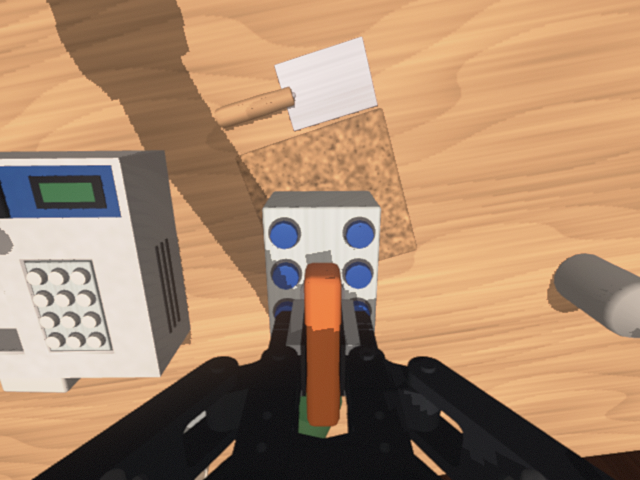

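The block hangs level over the pad's far half in this tilted view. The pad corners are at (240,157), (382,108) and (415,245), and the spatula is clear. Lower to about 15 mm above it, then creep.

Call:
arm_command(moves=[1,0.1,0.3,1,0,1,0.2,0.6,3,0,1,0.3,0.9,5.5,0,1,0.3,0.9,8,0,1,0.3,0.9,9.5,0])

```text
t: 10.5
ee_pos: [0.5078, 0.1465, 0.2257]
orientation: [-0.002, 0.088, 0.996, -0.001]
wrist_force: [0.4, -0.7, -4.4]
grip_width: 0.144
grasp_force: 80.2
```

Call:
arm_command(moves=[1,0,0,1.5,0,1,0,0,3,0,1,0,0,4,0,1,0,0,4.8,0,1,0,0,5.2,0])

```text
t: 10.92
ee_pos: [0.5088, 0.1475, 0.1757]
orientation: [-0.001, 0.088, 0.996, -0.001]
wrist_force: [0.2, -0.2, -3.4]
grip_width: 0.147
grasp_force: 80.2
```

Call:
arm_command(moves=[1,0,0,0.2,0,1,0,0,0.4,0,1,0,0,0.5,0,1,0,0,0.6,0,1,0,0,0.6,0])

```text
t: 11.33
ee_pos: [0.5093, 0.1486, 0.1712]
orientation: [0.0, 0.087, 0.996, 0.0]
wrist_force: [0.3, 0.5, -3.9]
grip_width: 0.144
grasp_force: 80.2
```

Call:
arm_command(moves=[1,0,0,0.15,0,1,0,0,0.3,0,1,0,0,0.45,0,1,0,0,0.6,0,1,0,0,0.7,0])

```text
t: 11.75
ee_pos: [0.509, 0.1485, 0.1637]
orientation: [-0.0, 0.087, 0.996, -0.0]
wrist_force: [-0.7, -0.5, -4.2]
grip_width: 0.149
grasp_force: 80.3
```

Call:
arm_command(moves=[1,0,0,0.05,0,1,0,0,0.1,0,1,0,0,0.15,0,1,0,0,0.2,0,1,0,0,0.2,0])

```text
t: 12.17
ee_pos: [0.5091, 0.1484, 0.1621]
orientation: [-0.0, 0.087, 0.996, 0.0]
wrist_force: [-1.6, -0.5, -2.2]
grip_width: 0.144
grasp_force: 80.6
```

Call:
arm_command(moves=[1,0,0,0.05,0,1,0,0,0.1,0,1,0,0,0.15,0,1,0,0,0.15,0,1,0,0,0.15,0])

```text
t: 12.58
ee_pos: [0.509, 0.1482, 0.1619]
orientation: [-0.0, 0.087, 0.996, 0.0]
wrist_force: [-6.0, -1.4, 10.9]
grip_width: 0.146
grasp_force: 82.5
```

Seated (11 N reaction). Release to a modest opening, then rise.

Call:
arm_command(moves=[0.8,0,0,0,0,0.7,0,0,0,0,0.6,0,0,0,0,0.5,0,0,0,0,0.5,0,0,0,0], newtons=20)

```text
t: 13.0
ee_pos: [0.5093, 0.1486, 0.1604]
orientation: [0.0, 0.087, 0.996, 0.0]
wrist_force: [0.5, -0.2, 0.0]
grip_width: 0.503
grasp_force: 0.0
```

Call:
arm_command(moves=[0.4,0,0,-0.3,0,0.4,0,0,-1.5,0,0.4,0,0,-3.5,0,0.4,0,0,-6,0,0.4,0,0,-9,0])

```text
t: 13.42
ee_pos: [0.5083, 0.1482, 0.2504]
orientation: [-0.001, 0.087, 0.996, -0.001]
wrist_force: [0.2, 0.0, 0.7]
grip_width: 0.599
grasp_force: 0.0
```

Call:
arm_command(moves=[0.4,0,0,-2,0,0.4,0,0,-4,0,0.4,0,0,-6,0,0.4,0,0,-7,0,0.4,0,0,-7,0])

```text
t: 13.83
ee_pos: [0.5101, 0.1487, 0.3228]
orientation: [0.002, 0.087, 0.996, 0.001]
wrist_force: [0.2, 0.6, 0.3]
grip_width: 0.597
grasp_force: 0.0
```

```bash
python3 -c "
from h import *
snap('side','s6')"
```

```text
(no output)
```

View pics/s6.png

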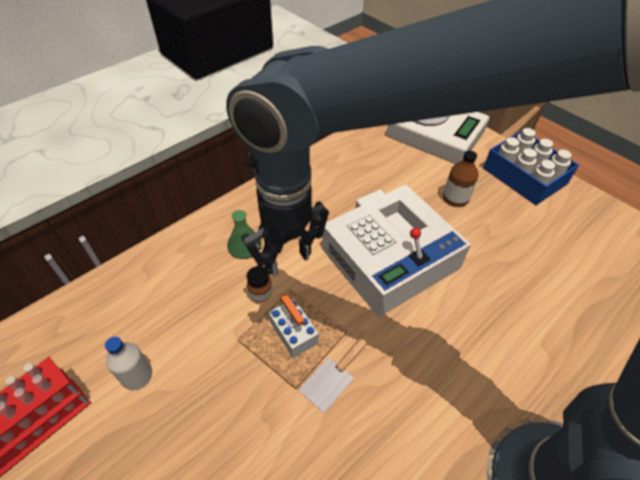

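The block stands flat in the middle of the pad (293,330), the toggle is off, the other block is in its well, and nothing else has moved.

```bash
python3 -c "
from station import robot
print(robot.close_job())"
```

```text
the job is handed in; nothing more can be done
None
```

I switched the heater off, set the block flat in the middle of the cork pad, and saw nothing else disturbed in the last picture; I handed the job in at about 14 s, and no verdict came back.

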